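# Index the decorating wheel by one hole

### The arm

A 6-joint arm with a two-finger parallel gripper is mounted at the origin on the work surface. World frame = base frame: x ahead of the robot, y to its left, z up, the work surface at z = 0. Lengths are in m, angles in rad, forces in N, time in s.
With the tool pointing down it reaches from about 0.35 to 0.975 m from the base axis. Payload 4.9 kg.
Tool frame: the origin (TCP) lies midway between the tips of the shut fingers; the grasp point (between the pads) lies behind it (manip.tcp_to_grasp is the z of the grasp point in the tool frame, in m); z points along the fingers, y is the direction in which the jaws open and shut (so a half turn about z gives the same grasp; the last joint's range is limited). The gripper opens to 85 mm and grips with 20 to 120 N. Pads are 22 mm wide; open, the fingers measure 114 mm over their backs; the gripper's body (76 mm by 85 mm) begins 54 mm behind the grasp point. The pads swing forward as they close: fully open they stand 13 mm farther back than shut.
Start: joints at [-1.28, 0.053, 1.613, -0, 1.476, -0.119], TCP at [0.249, -0.573, 0.211] pointing down, gripper open.
Joint ranges: [-3.01, 3.01], [-1.01, 2.22], [0.06, 2.58], [-1.02, 4.17], [0.09, 2.62], [-3.14, 3.14]. Speed limits (rad/s): [2.57, 2.57, 3.14, 3.14, 3.14, 3.14].

### API

Orientations are given as a unit quaternion [w, x, y, z].
In Python, from plant import status, vision, order, regions_of, manip gives the robot as it stands. The module is installed in compiled form; this text tells all that it offers.
- The arm moves only by the shell command python3 -m crank 'ROWS'. ROWS is JSON, one flat list of numbers, 5 for each row, row after row: the shift along the tool's x, y, z in mm, then the turn about the tool's z in degrees, then the opening in per cent of the stroke, from 0 (shut) to 100 (fully open). In form: [tx, ty, tz, yaw, fingers, tx, ty, tz, yaw, fingers, ...]. A call has exactly 10 rows; each row is the pose to reach, as a shift and turn from the pose commanded when the call began, along the tool's axes at that moment; what a row does not reach only later rows make up. A row lasts 1/10 s, in which the tool goes at most 50 mm and 8.59 degrees, less where a joint would pass 70% of its speed; a pose out of reach is approached as far as the arm can. A call with a gripper value outside its range is refused whole. The fingers move at their own pace and stop on an object; the grip force is fixed at half the most. Time passes only in rows, so rows that repeat a pose let the fingers close, or fill a call up. It gives the time, the measured TCP pose, the force and the opening at its end, in the units of the state.
- status.state(): the state, without advancing time (a new reading comes with each control period).
- vision.grab_frame(name): name is "scene" or "top" or "wrist"; returns (picture, depth): 420x560x3 uint8, red, green, blue; 420x560 float32, m along the optical axis (not along the pixel's ray), 0 where there is no reading.
- vision.get_calibration(name): a dict with "camera_matrix" (3x3 intrinsics, pixels), "R" (3x3) and "t" (3): a world point X has camera coordinates R X + t. Camera axes: x right, y down, z forward; pixel columns grow to the right and rows downward; lengths in m; the calibration is good to about 2 mm. A picture is of the moment at which its call begins: read the wrist's pose just before it. get_calibration takes no time and is no camera call; for the wrist camera it gives the pose at the moment of the call.
- order.job_done(): hands the job in, once; it reports no verdict.
Trained networks look in the newest picture that a camera, given by its name, has taken for a name from the list of things; names that differ only in an ending like _2 or _b are one class to them, and where a whole thing is asked for, a point or a joint stands for the part that bears it (a point fixed in the world has none). Each returns a list of dicts, best first, with "confidence" (0 to 1); they miss things now and then, are a little off and sometimes report something else, mostly with a low value. They report only what shows in the picture. A call takes as long as a camera call. They do not tell look-alikes from the thing itself.
- regions_of(camera, name): "region" (420x560 bool, what is visible of it) and "extent" ([centre column, centre row, width, height] in pixels, round what is visible of it).
The state is a dict: "time": time; "joint_pos": joint angles; "joint_vel": joint speeds; "joint_efforts": joint torques, N m; "tool_pos": TCP position; "tool_rot": TCP orientation; "contact_force": force on the tool from outside, world axes, zero at the start; "ft_torque": the same for the moment, N m; "gripper_width": opening from 0.0 (shut) to 1.0 (fully open).
Only numpy, scipy, OpenCV 4.12 (cv2) and the standard library are available. Lean on these libraries where they do the work, as an engineer would, in place of code of your own. Each camera call takes 0.05 s, during which the arm holds its last target. There are 200 camera calls.

### The job

A dark pot stands on an indexing banding wheel, ready for its next painted panel. With the fingertips, press the orange spring plunger pad down to free the wheel, turn the wheel by the pad anticlockwise (seen from above) to the very next hole, and let the plunger spring back up so that the wheel is locked there. Leave the pot standing where it is on the wheel, do not disturb the jar, cup and vase beside it, and finish with the hand clear.

Things in the scene. Friction and masses are not known exactly. Their poses are not given: they have to be found in the camera images.
- wheel (a joint): Angle of the turning part (white wheel head 180 mm in diameter, 14 mm thick, with a blue arm carrying the plunger) about the upright axis through wheel_centre. 0 = start, locked in the first hole; positive = anticlockwise from above; next hole at 0.785. Locked, it has about 0.015 rad of play either way; free, it turns easily (about 1 N at the pad) and stays where it is left.
- plunger (a joint): Travel of the spring plunger, m: 0 = up (locked if in a hole), 0.014 = pressed down on its stop. The spring takes 5 N to start, 9 N fully down. Its round-tipped brass pin stands up through the index ring from below and is clear of it beyond 0.012. Let go between holes, the pin rubs under the ring (about 0.0105), the wheel still turns, and the pin snaps up when it meets a hole.
- pad (a point): Centre of the floor of the round dished orange pad on the plunger: 64 mm outer diameter, flat floor 54 mm in diameter, rim 5 mm thick and 7 mm high, so a fingertip pressed into it carries the wheel round. Floor 100 mm above the table when up, 86 when pressed. It moves on a circle of radius 138 mm about the wheel's axis, starting on the robot's side. Axes: x radially outward, z up.
- stand: Blue stand fixed to the table, 164 mm in diameter at its foot, that carries the index ring, wheel head and plunger; origin at the centre of its underside, on the turning axis.
- wheel_centre (a point): Centre of the top face of the white wheel head, on the upright turning axis, 74 mm above the table; the stand is fixed to the table.
- next_hole (a point): Centre of the hole to go to, on the top of the fixed aluminium index ring under the wheel head (8 holes, one each 45 degrees), 104 mm from the axis, 53 mm above the table; 13 mm wide along the circle, 16 mm across. The pin is 10 mm thick and lies 34 mm inward of the pad's centre. Indexed, the pad lies on the line from wheel_centre through this point, 34 mm farther out.
- pot: Dark round-bellied pot, 84 mm in diameter and 62 mm tall, loose on the middle of the wheel head; origin at the centre of its underside, z up. It rides round with the wheel. Its top is 136 mm above the table.
- glaze_jar: Amber lidded glaze jar, 64 mm in diameter, 85 mm tall, standing on the table beside the wheel; origin at the centre of its underside.
- test_cup: Terracotta-coloured test cup, 68 mm in diameter, 62 mm tall, standing on the table beside the wheel; origin at the centre of its underside.
- bud_vase: Slim white bud vase, 56 mm in diameter, 95 mm tall, standing on the table beside the wheel; origin at the centre of its underside.
Things that resemble listed ones, but are neither listed nor needed, are in the scene too. Leave any green or pink look-alike of the bud_vase alone. Leave any purple look-alike of the pot alone.

How it is judged:
By the outcome, as a careful person would: the job done as asked, in the order asked, and still so for the second after the job is handed in, with the robot touching nothing.
It also fails if it takes over 38 s, if anything falls off the work surface, if the arm or the gripper's body presses on something with over 40 N, if the wrist force passes 120 N, or if a joint passes its speed limit or range.

## Working session

There is one attempt and no reset: what is moved stays moved. The work goes in short steps, Python scripts to look and compute and a shell command to move; the robot and the scene stay as the last step left them, time stands still between calls to the robot, and variables do not carry over. Pictures are saved under pics/ and viewed, on a budget of 10 in all, crops included, one or two more only if the job needs it, and the job is handed in when it is done.

```bash
mkdir -p pics
cat > h.py <<'E'
import numpy as np, cv2
from plant import status, vision, order, regions_of, manip
def world(cam, mask, d):
    c=vision.get_calibration(cam); K=np.array(c["camera_matrix"]);R=np.array(c["R"]);t=np.array(c["t"])
    v,u=np.nonzero(mask&(d>0)); z=d[v,u]
    P=np.stack([(u-K[0,2])/K[0,0]*z,(v-K[1,2])/K[1,1]*z,z],1)
    return (P-t)@R
E
python3 - <<'E'
from h import *
s=status.state(); print({k:np.round(v,3) for k,v in s.items()}, manip.tcp_to_grasp)
ims=[]
for cam in ["top","scene"]:
    im,d=vision.grab_frame(cam); cv2.imwrite(f"pics/{cam}0.png",im[:,:,::-1])
    for n in ["pad","pot","wheel","stand","glaze_jar","test_cup","bud_vase"]:
        for r in regions_of(cam,n)[:3]:
            P=world(cam,r["region"],d)
            if len(P): print(cam,n,round(r["confidence"],2),np.round(r["extent"]),np.round(np.median(P,0),3),"min",np.round(np.percentile(P,2,axis=0),3),"max",np.round(np.percentile(P,98,axis=0),3))
print(status.state()["time"])
E
```

```text
{'time': np.float64(0.0), 'joint_pos': array([-1.28 ,  0.053,  1.614,  0.   ,  1.476, -0.119]), 'joint_vel': array([-0.   , -0.001, -0.001,  0.001, -0.001,  0.   ]), 'joint_efforts': array([ 2.0000e-03, -3.9369e+01, -3.7017e+01, -0.0000e+00,  7.0000e-03,
        0.0000e+00]), 'tool_pos': array([ 0.249, -0.573,  0.21 ]), 'tool_rot': array([-0.001,  0.979,  0.203, -0.   ]), 'contact_force': array([-0.294, -0.052,  0.14 ]), 'ft_torque': array([ 0.001, -0.013, -0.04 ]), 'gripper_width': np.float64(1.002)} -0.0187
top pot 0.68 [291. 151.  33.  27.] [0.788 0.014 0.05 ] min [ 0.756 -0.025  0.033] max [0.827 0.05  0.065]
top pot 0.6 [314. 225.  30.  35.] [ 0.585 -0.039  0.124] min [ 0.551 -0.075  0.106] max [ 0.624 -0.005  0.139]
top wheel 0.85 [311. 237.  75. 105.] [ 0.567 -0.014  0.076] min [ 0.445 -0.119  0.071] max [0.672 0.044 0.109]
top wheel 0.46 [309. 234.  95. 109.] [ 0.573 -0.023  0.074] min [ 0.451 -0.148  0.051] max [0.699 0.068 0.107]
top stand 0.71 [308. 230.  96. 111.] [ 0.571 -0.023  0.074] min [ 0.453 -0.147  0.05 ] max [0.7   0.068 0.106]
top glaze_jar 0.56 [139. 266.  34. 
[... 817 characters left out ...]
16] max [0.835 0.054 0.063]
scene stand 0.67 [266. 210. 100.  61.] [0.622 0.006 0.067] min [ 0.45  -0.131  0.005] max [0.705 0.075 0.104]
scene glaze_jar 0.67 [415. 252.  25.  38.] [0.501 0.39  0.055] min [0.463 0.359 0.005] max [0.513 0.413 0.088]
scene test_cup 0.65 [200. 167.  22.  24.] [ 0.498 -0.374  0.043] min [ 0.458 -0.419  0.001] max [ 0.52  -0.353  0.063]
scene bud_vase 0.92 [405. 309.  26.  44.] [0.691 0.47  0.041] min [0.608 0.442 0.   ] max [0.707 0.491 0.097]
scene bud_vase 0.9 [363. 293.  24.  41.] [0.7   0.376 0.042] min [0.677 0.351 0.004] max [0.716 0.395 0.097]
scene bud_vase 0.86 [387. 273.  25.  42.] [0.603 0.378 0.041] min [0.58  0.356 0.004] max [0.618 0.398 0.097]
0.8
```

View pics/top0.png

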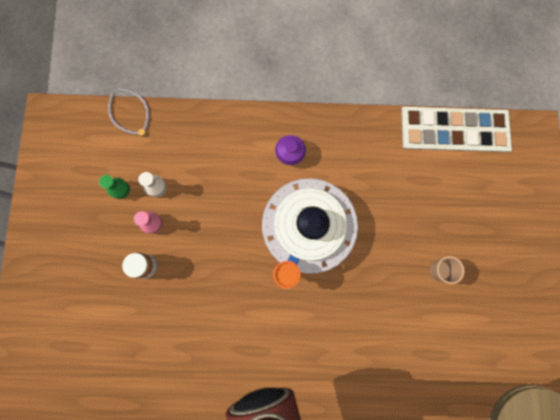

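View pics/scene0.png

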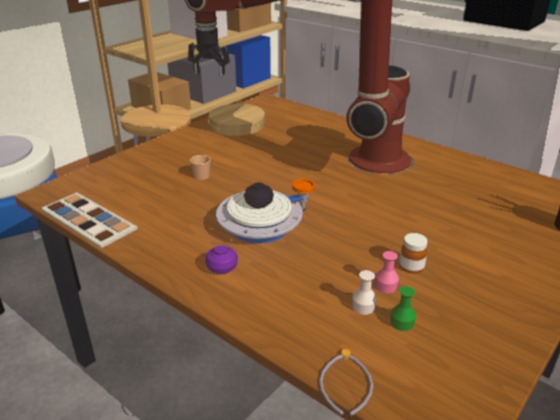

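The views show the pad on the robot's side of the wheel, at (287,275) in the top picture and (301,187) in the scene one. The wheel is centred near (310,225) in top. Next I'll fit the orange pad and the white disc for a precise centre.

Run:
```python
from h import *
from scipy.optimize import least_squares
for cam in ["top","scene"]:
    im,d=vision.grab_frame(cam); hsv=cv2.cvtColor(im,cv2.COLOR_RGB2HSV)
    org=(hsv[...,0]<14)&(hsv[...,1]>200)&(hsv[...,2]>150)
    P=world(cam,org,d); P=P[(abs(P[:,1])<.2)&(P[:,2]>.08)&(P[:,0]>.35)&(P[:,0]<.7)]
    lo,hi=np.percentile(P,[1,99],axis=0); c1=(lo+hi)/2; print(cam,"pad",len(P),c1.round(4),(hi-lo).round(3), "fl",np.median(P,0).round(4))
    light=(d>0)
    Q=world(cam,light,d)
    def fit(m,r,n):
        X=Q[m]; c=X[:,:2].mean(0)
        f=lambda p:np.maximum(0,np.hypot(*(X[:,:2]-p).T)-r)
        # enclosing circle from convex hull
        (cx,cy),rr=cv2.minEnclosingCircle(X[:,:2].astype(np.float32)); print(cam,n,len(X),round(cx,4),round(cy,4),round(rr,4),"z",np.median(X[:,2]).round(4))
    near=np.hypot(Q[:,0]-.575,Q[:,1]+.03)<.16
    fit(near&(abs(Q[:,2]-.074)<.006)&(np.hypot(Q[:,0]-c1[0],Q[:,1]-c1[1])>.05),.09,"head")
    fit(near&(abs(Q[:,2]-.053)<.006)&(np.hypot(Q[:,0]-c1[0],Q[:,1]-c1[1])>.05),.12,"ring")
```

```text
top pad 78 [0.4631 0.0177 0.1047] [0.05  0.052 0.013] fl [0.4626 0.0322 0.1021]
top head 3124 0.5916 -0.038 0.0908 z 0.0754
top ring 2469 0.5913 -0.0392 0.1208 z 0.0544
scene pad 161 [0.4679 0.0196 0.1017] [0.061 0.063 0.014] fl [0.469  0.0207 0.1012]
scene head 1332 0.5945 -0.0367 0.0938 z 0.0738
scene ring 1132 0.5929 -0.0365 0.1238 z 0.0529
```

```bash
python3 -m crank '[15,-16,0,0,50, 45,-47,0,0,0, 77,-81,0,0,0, 110,-115,0,0,0, 143,-150,0,0,0, 176,-185,0,0,0, 209,-219,0,0,0, 242,-254,0,0,0, 275,-289,0,0,0, 308,-324,0,0,0]'
cat > g.py <<'E'
from h import *
from scipy.spatial.transform import Rotation as Ro
import sys
C=np.array([.5925,-.038])
def tool(p):
    s=status.state(); q=s["tool_rot"]; R=Ro.from_quat(np.r_[q[1:],q[0]]).as_matrix()
    return 1000*(np.array(p)-s["tool_pos"])@R
if __name__=="__main__":
    s=status.state(); print(s["time"],s["tool_pos"].round(4),s["tool_rot"].round(3),s["contact_force"].round(1),s["gripper_width"].round(2))
    print(tool([float(a) for a in sys.argv[1:4]]).round(1))
E
python3 g.py .466 .019 .14
```

```text
time: 1.9
tool_pos: [0.4027, -0.1516, 0.2112]
tool_rot: [0.0, 0.979, 0.203, 0.001]
contact_force: [0.3, -0.6, 0.4]
gripper_width: -0.0Traceback (most recent call last):
  File "g.py", line 9, in <module>
    s=status.state(); print(s["time"],s["tool_pos"].round(4),s["tool_rot"].round(3),s["contact_force"].round(1),s["gripper_width"].round(2))
                                                                                                                ^^^^^^^^^^^^^^^^^^^^^^^^
AttributeError: 'float' object has no attribute 'round'
```

```bash
sed -i 's/s\["gripper_width"\].round(2)/s["gripper_width"]/' g.py
python3 -m crank '[20,-21,0,0,0, 52,-54,0,0,0, 84,-88,5,0,0, 108,-113,15,0,0, 122,-127,30,0,0, 126,-131,45,0,0, 126,-131,55,0,0, 126,-131,60,0,0, 126,-131,60,0,0, 126,-131,60,0,0]'
python3 g.py .466 .019 .105
python3 - <<'E'
from h import *
c=[vision.grab_frame(n) for n in ["wrist","scene"]]
a=c[0][0]; b=cv2.resize(c[1][0][120:260,210:370],(640,560))[:420]
cv2.imwrite("pics/a1.png",np.hstack([cv2.resize(a,(400,300)),cv2.resize(c[1][0][140:240,240:373],(400,300))])[:,:,::-1])
for cam,(im,d) in zip(["wrist","scene"],c):
    hsv=cv2.cvtColor(im,cv2.COLOR_RGB2HSV)
    org=(hsv[...,0]<14)&(hsv[...,1]>200)&(hsv[...,2]>150)
    P=world(cam,org,d); P=P[(abs(P[:,1])<.2)&(P[:,2]>.08)&(P[:,0]>.35)&(P[:,0]<.7)]
    if len(P): lo,hi=np.percentile(P,[1,99],axis=0); print(cam,len(P),((lo+hi)/2).round(4),(hi-lo).round(3),np.median(P,0).round(4))
E
```

```text
time: 2.9
tool_pos: [0.466, 0.0161, 0.1513]
tool_rot: [0.0, 0.979, 0.203, 0.0]
contact_force: [-0.2, 1.1, -1.0]
gripper_width: -0.0
2.9 [0.466  0.0161 0.1513] [0.    0.979 0.203 0.   ] [-0.2  1.1 -1. ] -0.00019020734334354792
[ 1.2 -2.7 46.3]
wrist 6269 [0.4683 0.0178 0.104 ] [0.058 0.059 0.009] [0.4695 0.0187 0.1011]
scene 71 [0.468  0.0195 0.102 ] [0.066 0.065 0.013] [0.4691 0.0227 0.1016]
```

View pics/a1.png

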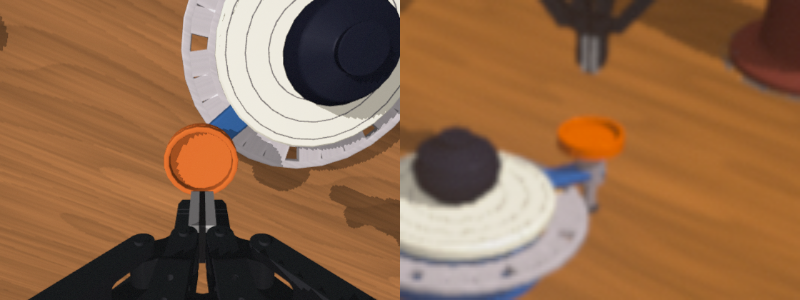

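The wrist crop shows the pad at (200,160) just ahead of the shut fingers, with a ring hole at (292,154). The scene crop shows the fingers above the pad. Next I'll press down, slightly toward the leading side of the dish.

```bash
python3 -m crank '[-1,1,10,0,0, -2,2,25,0,0, -2,2,40,0,0, -2,2,47,0,0, -2,2,52,0,0, -2,2,56,0,0, -2,2,60,0,0, -2,2,63,0,0, -2,2,65,0,0, -2,2,65,0,0]'
python3 g.py .465 .013 .086
```

```text
time: 4.0
tool_pos: [0.4647, 0.0144, 0.0857]
tool_rot: [-0.0, 0.979, 0.203, -0.0]
contact_force: [1.2, 0.4, 0.1]
gripper_width: -0.0
4.0 [0.4647 0.0144 0.0857] [-0.     0.979  0.203 -0.   ] [1.2 0.4 0.1] -0.0002640208534955544
[-0.3  1.4 -0.3]
```

Run:
```python
from h import *
c=[vision.grab_frame(n)[0] for n in ["wrist","scene"]]
print(status.state()["contact_force"],status.state()["ft_torque"])
cv2.imwrite("pics/a2.png",np.hstack([cv2.resize(c[0],(400,300)),cv2.resize(c[1][140:240,240:373],(400,300))])[:,:,::-1])
```

```text
[-0.45009011  0.63275511  0.27666085] [ 0.01776205  0.01105126 -0.06637247]
```

View pics/a2.png

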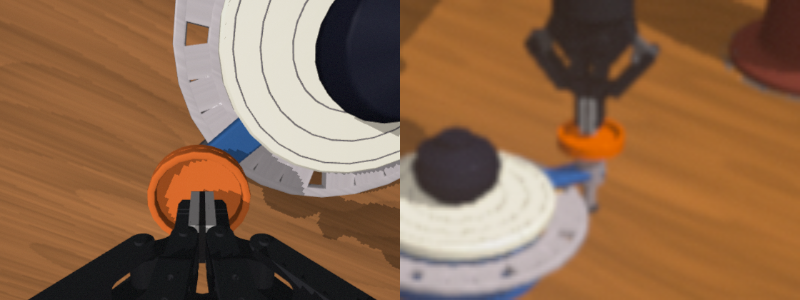

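The wrist crop shows the tips over the dish centre at (203,192), but in the scene crop the pad is unchanged and there is no force. I'll check the real fingertip height from depth.

Run:
```python
from h import *
print(status.state()["tool_pos"])
for cam in ["scene","wrist"]:
    im,d=vision.grab_frame(cam); hsv=cv2.cvtColor(im,cv2.COLOR_RGB2HSV)
    org=(hsv[...,0]<14)&(hsv[...,1]>200)&(hsv[...,2]>150)
    P=world(cam,np.ones_like(org),d)
    v,u=np.nonzero(d>0)
    n=(np.hypot(P[:,0]-.466,P[:,1]-.016)<.04)&(P[:,2]>.07)
    o=org[v,u]
    A=P[n&o]; B=P[n&~o&(hsv[v,u,1]<90)]
    print(cam,"orange z",np.percentile(A[:,2],[2,25,50,75,98]).round(4),"grey n",len(B), "z",np.percentile(B[:,2],[1,5,25,50]).round(4))
    low=B[B[:,2]<np.percentile(B[:,2],8)]; print(low.mean(0).round(4),low.min(0).round(3),low.max(0).round(3), A.mean(0).round(4))
```

```text
[0.46491723 0.01437552 0.08601838]
scene orange z [0.0943 0.0987 0.1014 0.1043 0.1089] grey n 1248 z [0.0728 0.1227 0.1816 0.2238]
[0.4744 0.0213 0.106 ] [ 0.462 -0.002  0.071] [0.5   0.037 0.137] [0.4723 0.0234 0.1016]
wrist orange z [0.0991 0.1001 0.1007 0.1067 0.1081] grey n 28104 z [0.1159 0.1289 0.1578 0.1648]
[0.4739 0.0174 0.1248] [ 0.466 -0.009  0.07 ] [0.495 0.029 0.137] [0.4761 0.0221 0.1026]
```

```bash
python3 -m crank '[0,0,2,0,0, 0,0,4,0,0, 0,0,6,0,0, 0,0,8,0,0, 0,0,9,0,0, 0,0,10,0,0, 0,0,11,0,0, 0,0,12,0,0, 0,0,12,0,0, 0,0,12,0,0]'
python3 - <<'E'
from h import *
im,d=vision.grab_frame("scene"); w,dw=vision.grab_frame("wrist")
s=status.state(); print(s["contact_force"],s["joint_efforts"])
cv2.imwrite("pics/a3.png",np.hstack([cv2.resize(w[140:350,140:420],(400,300)),cv2.resize(im[160:220,270:350],(400,300),interpolation=cv2.INTER_CUBIC)])[:,:,::-1])
print(dw[255:300:4,270:300:4].round(3))
E
```

```text
time: 5.2
tool_pos: [0.4648, 0.0144, 0.0739]
tool_rot: [-0.0, 0.979, 0.203, -0.0]
contact_force: [-2.5, 0.6, 4.3]
gripper_width: -0.0
[-3.11499477  0.96722311  5.31309433] [-3.32567375e-01 -2.27938199e+01 -3.28806281e+01 -7.47939153e-02
 -7.83974826e-01 -2.30757985e-03]
[[0.158 0.157 0.158 0.158 0.157 0.157 0.158 0.158]
 [0.157 0.158 0.159 0.159 0.159 0.159 0.159 0.158]
 [0.159 0.159 0.159 0.159 0.158 0.158 0.159 0.158]
 [0.16  0.159 0.16  0.16  0.159 0.16  0.159 0.159]
 [0.154 0.152 0.153 0.153 0.152 0.153 0.153 0.154]
 [0.15  0.15  0.151 0.149 0.149 0.149 0.149 0.15 ]
 [0.146 0.147 0.147 0.146 0.147 0.147 0.147 0.147]
 [0.143 0.144 0.144 0.144 0.143 0.144 0.143 0.143]
 [0.141 0.14  0.141 0.14  0.141 0.14  0.141 0.14 ]
 [0.139 0.138 0.137 0.138 0.138 0.137 0.138 0.139]
 [0.136 0.136 0.135 0.135 0.135 0.135 0.135 0.136]
 [0.133 0.133 0.134 0.132 0.132 0.133 0.132 0.134]]
```

View pics/a3.png

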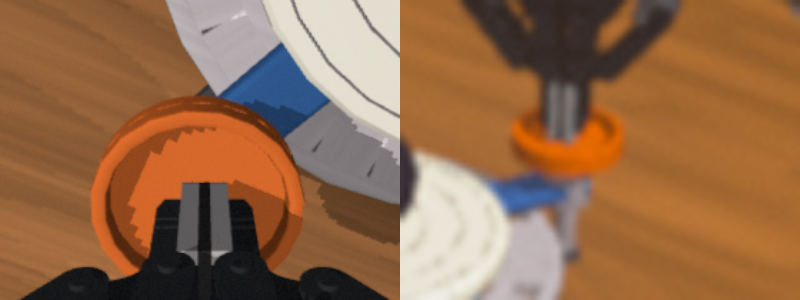

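The crops show the fingertips inside the dish, now just touching the floor with about 5 N upward. So contact comes at a TCP reading of about 74 mm. I'll keep going down by force and watch the pad height.

```bash
cat > padz.py <<'E'
from h import *
s0=status.state()
im,d=vision.grab_frame("wrist"); s=status.state()
hsv=cv2.cvtColor(im,cv2.COLOR_RGB2HSV)
org=(hsv[...,0]<14)&(hsv[...,1]>200)&(hsv[...,2]>150)
P=world("wrist",org,d); P=P[(P[:,2]>.06)&(P[:,2]<.13)&(np.hypot(P[:,0]-.5925,P[:,1]+.038)<.2)]
lo,hi=np.percentile(P,[1,99],axis=0)
print(round(s["time"],2),"tcp",s["tool_pos"].round(4),"F",s0["contact_force"].round(1),s["contact_force"].round(1),"T",s["ft_torque"].round(2),"org z",np.percentile(P[:,2],[5,25,50,75,95]).round(4),"ctr",((lo+hi)/2).round(4),(hi-lo).round(3))
E
python3 -m crank '[0,0,1,0,0, 0,0,2,0,0, 0,0,3,0,0, 0,0,4,0,0, 0,0,5,0,0, 0,0,6,0,0, 0,0,6,0,0, 0,0,6,0,0, 0,0,6,0,0, 0,0,6,0,0]'
python3 padz.py
```

```text
time: 6.3
tool_pos: [0.4648, 0.0145, 0.0682]
tool_rot: [-0.0, 0.979, 0.203, -0.0]
contact_force: [-5.1, 1.0, 7.4]
gripper_width: -0.002
6.35 tcp [0.4648 0.0145 0.0682] F [-5.1  1.   7.4] [-3.4  1.1  7.3] T [ 0.18  0.66 -0.01] org z [0.0882 0.0889 0.0896 0.0957 0.0965] ctr [0.4694 0.0197 0.0923] [0.056 0.057 0.009]
```

```bash
python3 -m crank '[0,0,1,0,0, 0,0,2,0,0, 0,0,3,0,0, 0,0,3.5,0,0, 0,0,3.5,0,0, 0,0,3.5,0,0, 0,0,3.5,0,0, 0,0,3.5,0,0, 0,0,3.5,0,0, 0,0,3.5,0,0]'
python3 padz.py
python3 - <<'E'
from g import *
s=status.state(); q=s["tool_rot"]; R=Ro.from_quat(np.r_[q[1:],q[0]]).as_matrix()
rel=s["tool_pos"][:2]-C; print(np.hypot(*rel),np.degrees(np.arctan2(rel[1],rel[0])))
for a in [1,2.5,4.5,6.5,8.5,11,13.5,16,18.5,21]:
    w=Ro.from_euler('z',a,degrees=True).apply(np.r_[rel,0])-np.r_[rel,0]
    print(a,(1000*w@R).round(1))
E
```

```text
time: 7.35
tool_pos: [0.4649, 0.0147, 0.0654]
tool_rot: [-0.0, 0.979, 0.203, -0.0]
contact_force: [-5.5, 2.0, 10.7]
gripper_width: -0.001
7.4 tcp [0.4649 0.0147 0.0654] F [-5.5  2.  10.7] [-5.1  2.2 11.1] T [0.3  0.96 0.04] org z [0.0854 0.0861 0.0868 0.0929 0.0938] ctr [0.4695 0.0198 0.0896] [0.056 0.057 0.009]
0.13806765148017733 157.57659763164378
1 [-1.7  1.7 -0. ]
2.5 [-4.2  4.3 -0. ]
4.5 [-7.5  7.8 -0. ]
6.5 [-10.6  11.5  -0. ]
8.5 [-13.6  15.3  -0. ]
11 [-17.2  20.2  -0. ]
13.5 [-20.5  25.2  -0. ]
16 [-23.6  30.3  -0. ]
18.5 [-26.5  35.6  -0. ]
21 [-29.2  41.   -0. ]
```

```bash
python3 -m crank '[-1.7,1.7,0,-1,0, -4.2,4.3,0,-2.5,0, -7.5,7.8,0,-4.5,0, -10.6,11.5,0,-6.5,0, -13.6,15.3,0,-8.5,0, -17.2,20.2,0,-11,0, -20.5,25.2,0,-13.5,0, -23.6,30.3,0,-16,0, -26.5,35.6,0,-18.5,0, -29.2,41,0,-21,0]'
python3 padz.py
python3 - <<'E'
from g import *
s=status.state(); q=s["tool_rot"]; R=Ro.from_quat(np.r_[q[1:],q[0]]).as_matrix()
rel=s["tool_pos"][:2]-C; print(np.hypot(*rel),np.degrees(np.arctan2(rel[1],rel[0])))
rel=rel/np.hypot(*rel)*.138
for a in [2.5,5,7.5,10,12.5,15,17,19,20,21]:
    w=Ro.from_euler('z',a,degrees=True).apply(np.r_[rel,0])-np.r_[rel,0]
    print(a,(1000*w@R).round(1))
E
```

```text
time: 8.4
tool_pos: [0.4539, -0.0351, 0.0654]
tool_rot: [-0.0, 0.925, 0.379, -0.001]
contact_force: [-7.4, 1.6, 12.4]
gripper_width: -0.002
8.45 tcp [ 0.4539 -0.036   0.0654] F [-7.4  1.6 12.4] [-7.6 -1.2 10.4] T [-0.09  1.3   0.05] org z [0.0854 0.0861 0.0868 0.0928 0.0937] ctr [ 0.4556 -0.0286  0.0891] [0.059 0.055 0.01 ]
0.1386377043772459 179.17693783361028
2.5 [-4.2  4.3  0. ]
5 [-8.2  8.8  0. ]
7.5 [-12.   13.5   0. ]
10 [-15.6  18.3   0. ]
12.5 [-19.   23.3   0. ]
15 [-22.2  28.4   0. ]
17 [-24.5  32.6   0. ]
19 [-26.8  36.9   0. ]
20 [-27.8  39.    0. ]
21 [-28.8  41.2   0. ]
```

```bash
python3 -m crank '[-4.5,4,0,-2.5,0, -8.7,8.3,0,-5,0, -12.6,12.9,0,-7.5,0, -16.3,17.6,0,-10,0, -19.7,22.6,0,-12.5,0, -22.9,27.7,0,-15,0, -25.2,31.9,0,-17,0, -27.5,36.2,0,-19,0, -28.5,38.3,0,-20,0, -29.3,40.2,0,-20.8,0]'
python3 padz.py
python3 - <<'E'
from h import *
w,_=vision.grab_frame("wrist"); im,_=vision.grab_frame("top")
cv2.imwrite("pics/a4.png",np.hstack([cv2.resize(w,(400,300)),cv2.resize(im[180:300,230:390],(400,300))])[:,:,::-1])
E
```

```text
time: 9.45
tool_pos: [0.4616, -0.0852, 0.0654]
tool_rot: [0.001, 0.842, 0.54, -0.001]
contact_force: [-6.2, -1.8, 9.9]
gripper_width: -0.002
9.5 tcp [ 0.4617 -0.0855  0.0654] F [-6.2 -1.8  9.9] [-6.7 -2.3  9.5] T [-0.34  0.94  0.01] org z [0.0853 0.0861 0.0868 0.0928 0.0937] ctr [ 0.4615 -0.0776  0.0886] [0.059 0.054 0.011]
```

View pics/a4.png

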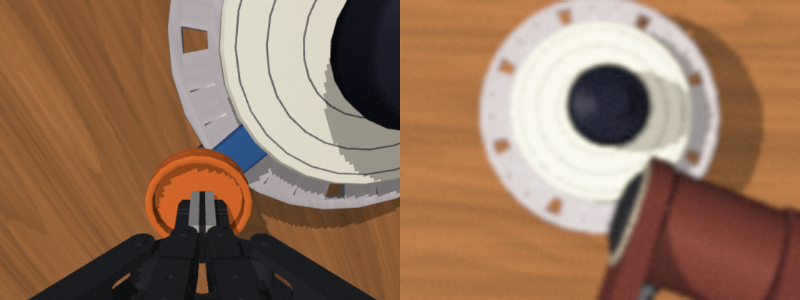

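The wrist crop shows the pad at (198,195) still carried by the tips. The top crop shows the pot still standing centred. The pad has turned about 42°, so about 3° is left, done with the plunger pressed.

```bash
python3 -m crank '[-0.8,0.9,0,-0.5,0, -2.1,2.1,0,-1.2,0, -3.4,3.4,0,-2,0, -4.5,4.6,0,-2.7,0, -4.9,5,0,-2.9,0, -4.9,5,0,-2.9,0, -4.9,5,0,-2.9,0, -4.9,5,0,-2.9,0, -4.9,5,0,-2.9,0, -4.9,5,0,-2.9,0]'
python3 padz.py
```

```text
time: 10.6
tool_pos: [0.4641, -0.0918, 0.0654]
tool_rot: [0.001, 0.828, 0.561, -0.001]
contact_force: [-5.8, -1.7, 10.0]
gripper_width: -0.001
10.65 tcp [ 0.4641 -0.0919  0.0655] F [-5.8 -1.7 10. ] [-5.5 -1.7  9.5] T [-0.34  0.99  0.02] org z [0.0853 0.0861 0.0868 0.0928 0.0938] ctr [ 0.4638 -0.0834  0.0886] [0.059 0.053 0.011]
```

```bash
python3 -m crank '[0,0,-1,0,0, 0,0,-2,0,0, 0,0,-3,0,0, 0,0,-4,0,0, 0,0,-5,0,0, 0,0,-6,0,0, 0,0,-7,0,0, 0,0,-8,0,0, 0,0,-8,0,0, 0,0,-8,0,0]'
python3 padz.py
```

```text
time: 11.65
tool_pos: [0.464, -0.0915, 0.0727]
tool_rot: [0.001, 0.828, 0.561, -0.001]
contact_force: [-2.5, -1.9, 5.7]
gripper_width: -0.002
11.7 tcp [ 0.464  -0.0915  0.0726] F [-2.5 -1.9  5.7] [-2.7 -3.7  5.3] T [-0.29  0.57  0.01] org z [0.0924 0.0933 0.094  0.1    0.1009] ctr [ 0.4637 -0.0839  0.0956] [0.06  0.054 0.012]
```

The floor is at 93 mm, above the 89.5 mm rubbing height, so the pin is entering the hole. Lifting clear.

```bash
python3 -m crank '[0,0,-2,0,0, 0,0,-4,0,0, 0,0,-6,0,0, 0,0,-8,0,0, 0,0,-11,0,0, 0,0,-16,0,0, 0,0,-26,0,0, 0,0,-40,0,0, 0,0,-55,0,0, 0,0,-70,0,0]'
python3 padz.py
python3 -m crank '[-10,0,-90,0,0, -30,0,-110,0,0, -60,0,-120,0,0, -80,0,-120,0,0, -95,0,-120,0,0, -100,0,-120,0,0, -100,0,-120,0,0, -100,0,-120,0,0, -100,0,-120,0,0, -100,0,-120,0,0]'
python3 padz.py
python3 - <<'E'
from h import *
f={}
for cam in ["top","scene","wrist"]:
    f[cam],d=vision.grab_frame(cam)
    if cam=="wrist": continue
    for n in ["pot","glaze_jar","test_cup","bud_vase"]:
        for r in regions_of(cam,n)[:3]:
            P=world(cam,r["region"],d); print(cam,n,np.round(r["extent"]),np.median(P,0).round(3))
cv2.imwrite("pics/a5.png",np.hstack([cv2.resize(f["wrist"],(400,300)),cv2.resize(f["scene"],(400,300))])[:,:,::-1])
E
```

```text
time: 12.7
tool_pos: [0.4645, -0.0907, 0.1443]
tool_rot: [0.001, 0.828, 0.561, 0.0]
contact_force: [1.3, 0.3, 0.0]
gripper_width: -0.001
12.75 tcp [ 0.4662 -0.0913  0.1473] F [1.3 0.3 0. ] [ 1.2 -0.4  2.6] T [-0.01 -0.07  0.01] org z [0.1023 0.1031 0.1037 0.1087 0.1107] ctr [ 0.4656 -0.0865  0.1062] [0.058 0.058 0.01 ]
time: 13.75
tool_pos: [0.4271, -0.1828, 0.2621]
tool_rot: [-0.0, 0.828, 0.561, -0.0]
contact_force: [-0.3, 0.3, -0.3]
gripper_width: 0.004
13.8 tcp [ 0.4271 -0.1829  0.2622] F [-0.3  0.3 -0.3] [ 0.  -0.2 -0. ] T [ 0.04 -0.04  0.04] org z [0.0993 0.1002 0.101  0.1068 0.108 ] ctr [ 0.4637 -0.0893  0.1036] [0.06  0.058 0.01 ]
top pot [315. 223.  31.  32.] [ 0.588 -0.04   0.124]
top pot [289. 150.  30.  29.] [0.787 0.014 0.05 ]
top glaze_jar [139. 267.  33.  27.] [0.478 0.367 0.085]
top bud_vase [152. 187.  27.  22.] [0.681 0.361 0.048]
top bud_vase [114. 187.  32.  20.] [0.674 0.455 0.046]
top bud_vase [147. 222.  31.  25.] [0.586 0.362 0.048]
scene pot [223. 258.  34.  30.] [0.81  0.03  0.045]
scene pot [254. 196.  29.  25.] [ 0.61  -0.026  0.119]
scene glaze_jar [414. 252.  25.  41.] [0.5   0.39  0.056]
scene glaze_jar [200. 167.  24.  23.] [ 0.497 -0.377  0.041]
scene test_cup [200. 168.  23.  25.] [ 0.496 -0.377  0.04 ]
scene bud_vase [385. 274.  24.  43.] [0.602 0.378 0.042]
scene bud_vase [404. 306.  22.  43.] [0.691 0.47  0.044]
scene bud_vase [365. 291.  26.  42.] [0.7   0.375 0.041]
```

View pics/a5.png

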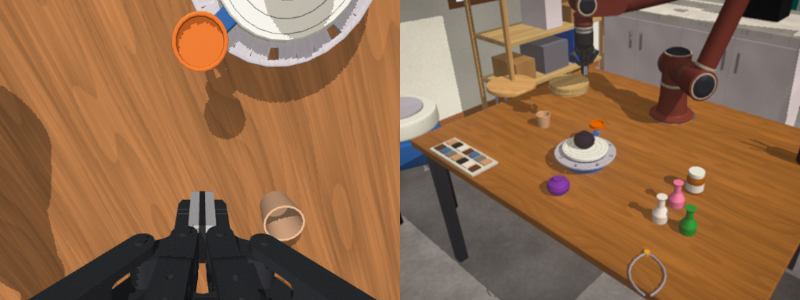

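The wrist crop shows the pad up at (200,40) and the cup upright. In the scene crop the pot is on the wheel and everything else is standing. The pad floor reads 100 mm at the next index angle, so the wheel is locked and the hand is clear.

```bash
python3 -c "
from plant import order; print(order.job_done())"
```

```text
the job is handed in; nothing more can be done
None
```

I pressed the plunger pad fully down, turned the wheel about 45° anticlockwise to the next hole, and let the plunger spring up so the wheel is locked there. I handed the job in at about 14.5 s on the robot's clock.

**Last checks:**
- **Lock:** the pad floor is back at about 100 mm, its fully-up height. Its direction from the wheel axis moved from about 155° to about 200°.
- **Pot:** it moved by 4 mm at most, which is within measuring error, and it stands on the wheel.
- **Jar, cup and vase:** all were found at their starting positions to within a few millimetres. The top camera missed the cup at the end, but the scene camera found it in place.
- **Hand:** it ended about 0.2 m away from the pad, clear of everything, with no contact force.

**Disagreements:**
- **Fingertip height:** the fingertips touched the pad about 20 mm higher than the reported TCP suggested, so I pressed by force and by the pad height the camera saw.
- **Side force:** while pressing there was an unexplained side force of up to about 8 N.
- **Final angle:** the last pad angle came out at 201.7°, about 1.5° past the expected position. The first reading after lifting gave the pad floor as 103 mm, with the arm still moving, and the next gave 100 mm.

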